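# Reset the hand damper on a duct section

### The job

The duct section on the bench has a hand damper on its top: a crank arm on a dial, clamped by the T-shaped jam nut above it. Loosen the jam nut by about a sixth of a turn, turn the crank arm until it points at the upright marker clip on the dial's rim, then screw the jam nut tight again and let go. Leave the marker clip and the tape roll lying on the duct where they are.

Things in the scene. Friction and masses are not known exactly. Their poses are not given: they have to be found in the camera images.
- duct: Fixed sheet-metal duct section, 252 x 376 mm in plan (flanges included), 100 mm tall, open at its x ends; it does not move. Origin at the centre of its underside on the bench, its z axis is the damper's spindle axis. On its top a dark dial plate, 240 mm across, 3 mm thick, centred on the spindle, with tick marks.
- nut (a joint): Turn of the T-shaped steel jam nut (rad) about the upright spindle axis. 0 = tight, at its stop; grows as the nut is loosened, counterclockwise from above, to 2.2 at most. Its height does not change. It needs 0.1 to 0.3 N m and stays where it is left. Below about 0.35 rad it clamps the crank arm, at 0 so firmly that 25 N at the tab does not turn it.
- nut_grip (a point): Centre of the nut's grip bar, on the spindle axis, 145 mm above the bench. The bar is 60 mm long along this point's x, 12 mm thick along y, 26 mm tall (z up; from 132 to 158 mm above the bench). Below it is a round hub 26 mm across, down to 114 mm, and a washer. An 8 mm spindle end stands 4 mm proud of the bar's top.
- crank_tab (a point): Centre of the upright steel tab on the crank arm, 76 mm from the spindle axis, 125 mm above the bench: 16 mm along x (outward along the arm), 10 mm thick along y (the way it swings), from 108 to 142 mm above the bench. Arm 14 mm wide, top at 111 mm, tip 95 mm from the axis; a short tail reaches 51 mm the other way. Nut loose: turns with under 1 N, 1 mm of play, stays where left; no end stops.
- clip_mark (a point): Top of the small upright metal marker clip on the dial's rim, 110 mm from the spindle axis, 121 mm above the bench; 12 mm radially, 8 mm wide, 18 mm tall. Its x points outward from the spindle: the crank arm points at the clip when the x axes of crank_tab and clip_mark agree. About 4 N would push it along the rim: leave it.
- tape_roll: Grey roll of tape lying loose on the duct's top, 160 to 170 mm from the spindle; 60 mm across, 22 mm tall, origin at the centre of its underside, 100 mm above the bench. A bystander: leave it.
Not all that is in view belongs to the job. What is shaped like the part that bears crank_tab but orange is not meant.

How it is judged:
On the way, in this order (a step that is already met when the one before it is completed fails the run):
1. the jam nut is loosened by at least 0.5 rad (value of joint nut above 0.5 rad), for 0.2 s.
2. with the nut loose, the crank arm's tab end points at the marker clip within 0.1 rad (angle between the x axis of crank_tab and the x axis of clip_mark, either way round below 0.1 rad and horizontal distance between crank_tab and clip_mark below 0.05 m and value of joint nut above 0.3 rad), for 0.3 s.
3. the jam nut is tight again, within 0.17 rad of its stop (value of joint nut below 0.17 rad), for 0.2 s.
At the end, for the whole second after the job is handed in: The crank arm's tab end points at the marker clip within 0.12 rad (tab within 50 mm of the clip) and the jam nut is tight again, within 0.17 rad of its stop (angle between the x axis of crank_tab and the x axis of clip_mark, either way round below 0.12 rad and horizontal distance between crank_tab and clip_mark below 0.05 m and value of joint nut below 0.17 rad); the robot touches nothing.
It fails at once if the marker clip is pushed more than 10 mm along the rim (distance of clip_mark from where it was at the start of the episode above 0.01 m).
It fails at once if the tape roll on the duct is moved more than 30 mm (distance of tape_roll from where it was at the start of the episode above 0.03 m).
It also fails if it takes over 58 s, if anything falls off the work surface, if the arm or the gripper's body presses on something with over 40 N, if the wrist force passes 120 N, or if a joint passes its speed limit or range.

### The arm

A 6-joint arm with a two-finger parallel gripper is mounted at the origin on the work surface. World frame = base frame: x ahead of the robot, y to its left, z up, the work surface at z = 0. Lengths are in m, angles in rad, forces in N, time in s.
With the tool pointing down it reaches from about 0.325 to 0.85 m from the base axis. Payload 4.4 kg.
Tool frame: the origin (TCP) lies between the finger pads; the fingertips stand 8 mm ahead of it and the grasp point (between the pads) lies 11 mm behind it (manip.tips_ahead is the z of the fingertips in the tool frame, in m); z points along the fingers, y is the direction in which the jaws open and shut (so a half turn about z gives the same grasp; the last joint's range is limited). The gripper opens to 94 mm and grips with 3 to 60 N. Pads are 16 mm wide; open, the fingers measure 119 mm over their backs; the gripper's body (75 mm by 177 mm) begins 78 mm behind the grasp point.
Start: joints at [1.004, 0.207, 1.542, -0, 1.393, -0.15], TCP at [0.233, 0.526, 0.213] pointing down, gripper open.
Joint ranges: [-2.73, 2.73], [-0.86, 2.22], [0.23, 2.46], [-1.11, 4.25], [0.08, 2.63], [-2.82, 2.82]. Speed limits (rad/s): [2.79, 2.79, 3.14, 3.14, 3.14, 3.14].

### API

Orientations are given as a unit quaternion [x, y, z, w].
In Python, from station import manip gives the robot as it stands.
- The arm moves only by the tool carry_out, never from a script. Its argument "commands" is a list of rows, each a list of 3 entries, a list of its own where there are three numbers: the shift along the tool's x, y, z in m, then the turn about the tool's z in degrees, then the finger opening in m, from 0 to 0.094. A call has 1 to 5 rows; each row is the pose to reach, as a shift and turn from the pose commanded when the call began, along the tool's axes at that moment; what a row does not reach only later rows make up. A row lasts 1/10 s, in which the tool goes at most 50 mm and 8.59 degrees, less where a joint would pass 70% of its speed; a pose out of reach is approached as far as the arm can. A call with a gripper value outside its range is refused whole. The fingers move at their own pace and stop on an object; "grip_force" is the grip in N (left out, the last holds). Time passes only in rows, so rows that repeat a pose let the fingers close. It gives the time, the measured TCP pose, the force and the opening at its end, in the units of the state.
- manip.read_state(): the state, without advancing time (a new reading comes with each control period).
- manip.grab_frame(name): name is "scene" or "top" or "wrist"; returns the picture (384x512x3 uint8, blue, green, red); there is no depth.
- manip.get_calibration(name): a dict with "fx", "fy", "cx", "cy" (pixels), "distortion" ([k1, k2, p1, p2, k3] as OpenCV has them; the pictures are not rectified), "pose" (4x4, takes a point from camera to world coordinates); the wrist camera has in their place "mount" (4x4, takes a point from camera to tool coordinates, whose origin is the TCP and whose axes are the flange's). Camera axes: x right, y down, z forward; pixel columns grow to the right and rows downward; lengths in m; the calibration is good to about 2 mm. A picture is of the moment at which its call begins: read the wrist's pose just before it. get_calibration takes no time and is no camera call.
- manip.job_done(): hands the job in, once; it reports no verdict.
Trained networks look in the newest picture that a camera, given by its name, has taken for a name from the list of things; names that differ only in an ending like _2 or _b are one class to them, and where a whole thing is asked for, a point or a joint stands for the part that bears it (a point fixed in the world has none). Each returns a list of dicts, best first, with "score" (0 to 1); they miss things now and then, are a little off and sometimes report something else, mostly with a low value. They report only what shows in the picture. A call takes as long as a camera call. They do not tell look-alikes from the thing itself.
- manip.recognise(camera, target): "bbox" ([left, top, right, bottom] in pixels, round what is visible of it).
The state is a dict: "t": time; "qpos": joint angles; "joint_vel": joint speeds; "tau": joint torques, N m; "ee_pos": TCP position; "ee_rot": TCP orientation; "wrist_force": force on the tool from outside, world axes, zero at the start; "torque": the same for the moment, N m; "finger_gap": finger opening in m.
Only numpy, scipy, OpenCV 4.12 (cv2) and the standard library are available. Lean on these libraries where they do the work, as an engineer would, in place of code of your own. Each camera call takes 0.05 s, during which the arm holds its last target.

## Working session

There is one attempt and no reset: what is moved stays moved. The work goes in short steps, Python scripts to look and compute and a tool call to move; the robot and the scene stay as the last step left them, time stands still between calls to the robot, and variables do not carry over. Pictures are saved under pics/ and viewed, and the job is handed in when it is done.

Besides the shell and the picture viewer there is one more tool, called after "Call:" by a JSON object that holds its "op" and its "data", one argument or row to a line. carry_out: Moves the arm, as the interface text tells. Its arguments: {"type":"object","properties":{"commands":{"type":"array","items":{"type":"array"}},"grip_force":{"type":"number"}},"required":["commands"]}

```bash
ls; mkdir -p pics; python3 - <<'E'
from station import manip
import cv2
s=manip.read_state(); print(s)
for n in ["scene","top","wrist"]:
    im=manip.grab_frame(n); cv2.imwrite(f"pics/{n}0.png",im)
    c=manip.get_calibration(n); print(n,c)
    for t in ["nut","crank_tab","clip_mark","tape_roll","duct"]:
        try: print(n,t,[(d['bbox'],round(d['score'],2)) for d in manip.recognise(n,t)][:4])
        except Exception as e: print(t,e)
print(manip.read_state()['t'], manip.tips_ahead)
E
```

```text
pics
{'t': 0.0, 'qpos': array([ 1.00349094e+00,  2.07421149e-01,  1.54293058e+00, -5.28186083e-05,
        1.39348227e+00, -1.50502820e-01]), 'joint_vel': array([-0.00073558,  0.00102136, -0.00041226,  0.00040874, -0.00012878,
       -0.00092856]), 'tau': array([-5.92565029e-04, -3.70881379e+01, -2.81411290e+01,  6.95648300e-02,
        3.61587515e-02, -1.86284647e-04]), 'ee_pos': array([0.2323862 , 0.52509534, 0.21230122]), 'ee_rot': array([ 2.06891324e-01,  9.78363288e-01, -1.05839574e-03, -3.69300780e-04]), 'wrist_force': array([ 0.05937959,  0.74879743, -0.69100908]), 'torque': array([-0.04054774,  0.00440976,  0.01336255]), 'finger_gap': 0.09418512726619369}
scene {'fx': 388.68894027903383, 'fy': 388.68894027903383, 'cx': 250.52871631942529, 'cy': 182.58368048336663, 'distortion': array([-0.00398851,  0.        ,  0.        ,  0.        ,  0.        ]), 'pose': array([[ 0.33930328,  0.78558647, -0.5174236 ,  1.04981174],
       [ 0.94061818, -0.27719118,  0.19596555, -0.24631033],
       [ 0.01052263, -0.5531898 , -0.83298879,  1.08301857],
       [ 0.        ,  0.        ,  0. 
[... 1123 characters left out ...]
.2], 0.66)]
top duct []
wrist {'fx': 316.8367912648141, 'fy': 316.8367912648141, 'cx': 255.12764794821436, 'cy': 192.11345696884163, 'distortion': array([-0.08890866,  0.        ,  0.        ,  0.        ,  0.        ]), 'mount': array([[ 6.97921960e-04, -9.69267888e-01, -2.46006654e-01,
         7.25076506e-02],
       [ 9.99999755e-01,  6.91122677e-04,  1.13975659e-04,
         7.88238219e-04],
       [ 5.95478305e-05, -2.46006673e-01,  9.69268133e-01,
        -1.71559409e-01],
       [ 0.00000000e+00,  0.00000000e+00,  0.00000000e+00,
         1.00000000e+00]])}
wrist nut []
wrist crank_tab [([71.1, 222.8, 173.3, 288.7], 0.83)]
wrist clip_mark []
wrist tape_roll []
wrist duct []
0.9 0.008
```

```bash
python3 - <<'E'
import cv2
im=cv2.imread("pics/top0.png"); cv2.imwrite("pics/top0c.png",cv2.resize(im[90:250,150:340],None,fx=4,fy=3.75,interpolation=cv2.INTER_CUBIC)[:600])
im=cv2.imread("pics/scene0.png"); cv2.imwrite("pics/scene0c.png",cv2.resize(im[130:290,180:360],None,fx=3.75,fy=3.75,interpolation=cv2.INTER_CUBIC)[:600])
E
```

```text
(no output)
```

View pics/top0.png

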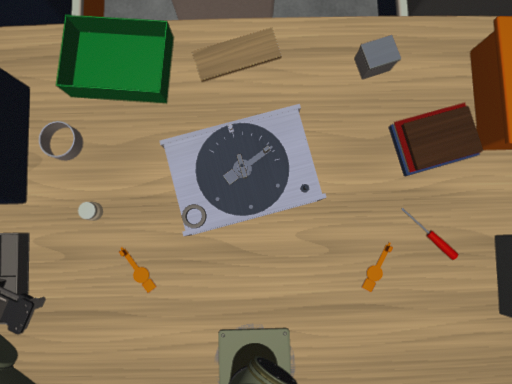

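View pics/scene0.png

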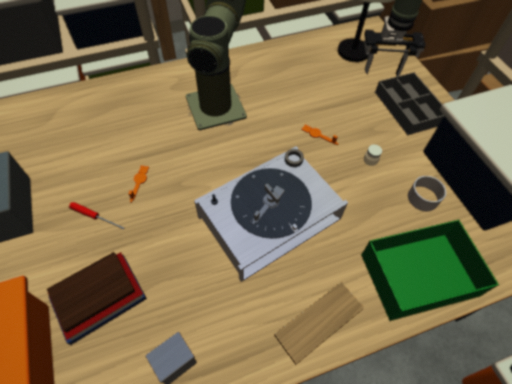

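View pics/wrist0.png

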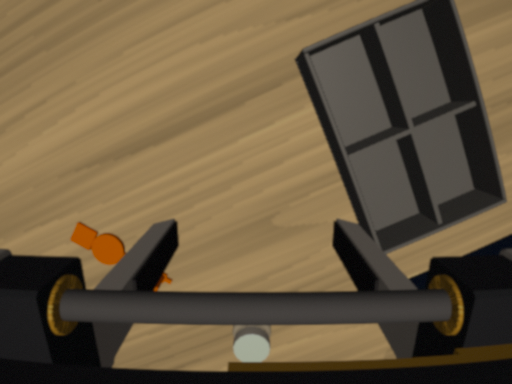

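```bash
ls pics
```

```text
scene0.png
scene0c.png
top0.png
top0c.png
wrist0.png
```

View pics/top0c.png

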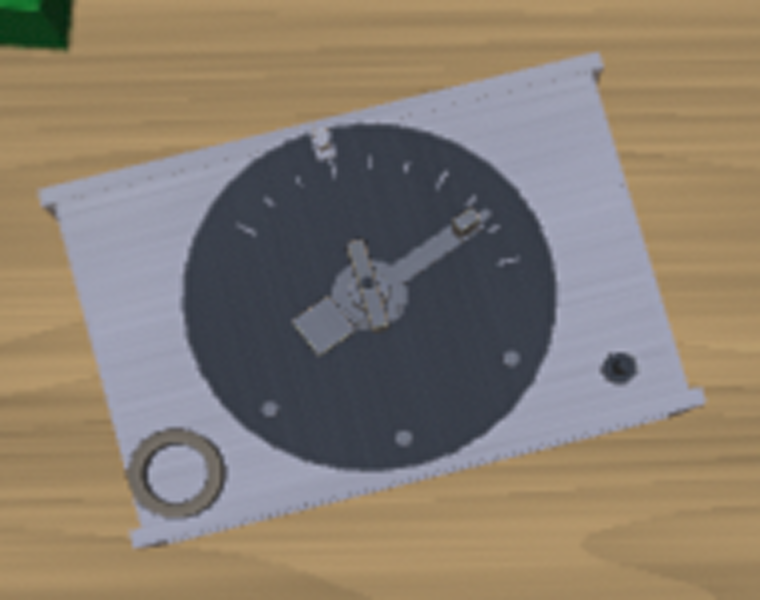

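View pics/scene0c.png

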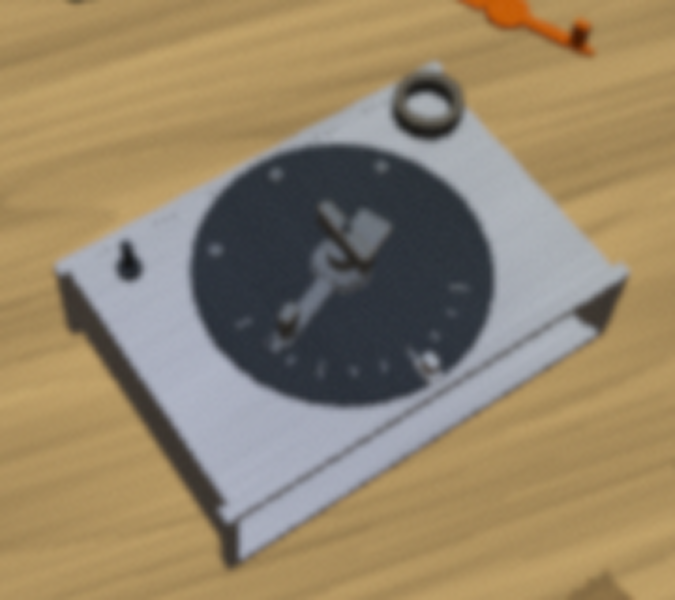

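The top picture shows three crank-shaped things: the grey one on the dial at (248,165), and orange ones at (137,270) and (376,266). The grey one belongs to the job: its nut is at (242,166) and its tab at (267,149). The marker clip is at (230,127) and the tape roll at (194,216). Next I'll turn these into positions.

```bash
cat > h.py <<'E'
import numpy as np, cv2
from station import manip
from scipy.spatial.transform import Rotation as R
def camT(n,s=None):
    c=manip.get_calibration(n)
    if 'pose' in c: return c,c['pose']
    T=np.eye(4);T[:3,:3]=R.from_quat(s['ee_rot']).as_matrix();T[:3,3]=s['ee_pos']
    return c,T@c['mount']
def p2w(n,uv,z,s=None):
    c,T=camT(n,s)
    K=np.array([[c['fx'],0,c['cx']],[0,c['fy'],c['cy']],[0,0,1]])
    q=cv2.undistortPoints(np.array([[uv]],float),K,c['distortion'])[0,0]
    d=T[:3,:3]@np.array([q[0],q[1],1]);o=T[:3,3]
    return o+d*(z-o[2])/d[2]
def w2p(n,P,s=None):
    c,T=camT(n,s);Ti=np.linalg.inv(T)
    K=np.array([[c['fx'],0,c['cx']],[0,c['fy'],c['cy']],[0,0,1]])
    r,_=cv2.Rodrigues(Ti[:3,:3])
    return cv2.projectPoints(np.array(P,float).reshape(-1,1,3),r,Ti[:3,3],K,c['distortion'])[0].reshape(-1,2)
E
python3 - <<'E'
from h import *
def a(p,o): return np.degrees(np.arctan2(*(p-o)[:2][::-1]))
t=lambda x,y:(150+x/4-.375,90+y/3.75-.37)
g=lambda x,y:(180+x/3.75-.37,130+y/3.75-.37)
# dial ellipse centre in top: fit extents
for n,f,L in [("top",t,dict(dialc=((370,296),.103),sp=((368,284),.16),b1=((357,243),.158),b2=((377,325),.158),tab=((467,220),.142),clip=((321,138),.121),tape=((177,473),.12))),
 ("scene",g,dict(dialc=((342,275),.103),b1=((326,205),.158),b2=((368,268),.158),tab=((288,312),.142),clip=((430,358),.121),tape=((428,100),.12)))]:
    P={k:p2w(n,f(*v[0]),v[1]) for k,v in L.items()}
    for k in P: print(n,k,P[k].round(4), 'ang from dial', round(a(P[k],P['dialc']),1), np.linalg.norm((P[k]-P['dialc'])[:2]).round(3))
    print('bar',a(P['b1'],P['b2']),((P['b1']+P['b2'])/2).round(4))
# dial segmentation
im=cv2.imread('pics/top0.png')
m=((im.max(2)<85)).astype(np.uint8); m[:100]=0;m[235:]=0;m[:,:170]=0;m[:,310:]=0
cs,_=cv2.findContours(m,0,1); c=max(cs,key=cv2.contourArea); e=cv2.fitEllipse(c);print(e, p2w("top",e[0],.103))
im=cv2.imread('pics/scene0.png')
m=((im.max(2)<85)).astype(np.uint8); m[:160]=0;m[242:]=0;m[:,:225]=0;m[:,318:]=0
cs,_=cv2.findContours(m,0,1); c=max(cs,key=cv2.contourArea); e=cv2.fitEllipse(c);print(e, p2w("scene",e[0],.103))
E
```

```text
top dialc [0.5181 0.0184 0.103 ] ang from dial 0.0 0.0
top sp [0.5175 0.0184 0.16  ] ang from dial -178.3 0.001
top b1 [0.5448 0.0245 0.158 ] ang from dial 12.8 0.027
top b2 [0.4909 0.0136 0.158 ] ang from dial -170.0 0.028
top tab [ 0.5614 -0.0434  0.142 ] ang from dial -55.0 0.076
top clip [0.6241 0.0467 0.121 ] ang from dial 14.9 0.11
top tape [0.4001 0.1409 0.12  ] ang from dial 133.9 0.17
bar 11.430726864996775 [0.5179 0.0191 0.158 ]
scene dialc [0.5282 0.016  0.103 ] ang from dial 0.0 0.0
scene b1 [0.4959 0.0124 0.158 ] ang from dial -173.7 0.032
scene b2 [0.5583 0.0216 0.158 ] ang from dial 10.6 0.031
scene tab [ 0.5651 -0.0436  0.142 ] ang from dial -58.2 0.07
scene clip [0.6258 0.0465 0.121 ] ang from dial 17.3 0.102
scene tape [0.4039 0.1408 0.12  ] ang from dial 134.9 0.176
bar -171.62344915236983 [0.5271 0.017  0.158 ]
((242.20619201660156, 169.6434783935547), (88.41212463378906, 91.8390121459961), 75.59660339355469) [0.51527162 0.01830133 0.103     ]
((270.3414001464844, 202.4822540283203), (67.07759094238281, 78.12056732177734), 90.23046112060547) [0.52618936 0.01523569 0.103     ]
```

```bash
cat >> h.py <<'E'
def theta(s):
    x=R.from_quat(s['ee_rot']).as_matrix()[:,0]; return np.degrees(np.arctan2(x[1],x[0]))
def plan(p,th):
    s=manip.read_state();M=R.from_quat(s['ee_rot']).as_matrix()
    d=(np.degrees(0)+theta(s)-th+180)%360-180
    print('t',round(s['t'],2),'pos',s['ee_pos'].round(4),'th',theta(s).round(1),'gap',s['finger_gap'].round(4),'F',s['wrist_force'].round(1),'q6',s['qpos'][5].round(2),'tilt',M[:,2].round(3))
    print('shift',(M.T@(np.array(p)-s['ee_pos'])).round(4),'turn',round(d,1))
E
python3 -c "
from h import *
plan([.518,.0185,.22],11)"
```

```text
Traceback (most recent call last):
  File "h.py", line 25, in plan
    print('t',round(s['t'],2),'pos',s['ee_pos'].round(4),'th',theta(s).round(1),'gap',s['finger_gap'].round(4),'F',s['wrist_force'].round(1),'q6',s['qpos'][5].round(2),'tilt',M[:,2].round(3))
                                                                                      ^^^^^^^^^^^^^^^^^^^^^
AttributeError: 'float' object has no attribute 'round'
```

```bash
sed -i "s/s\['finger_gap'\].round(4)/round(s['finger_gap'],4)/" h.py
python3 -c "
from h import *
plan([.518,.0185,.22],11)"
```

```text
t 0.9 pos [0.2328 0.5258 0.2135] th 156.1 gap 0.0939 F [ 1.1  0.2 -0.7] q6 -0.15 tilt [ 0.  0. -1.]
shift [-0.4662 -0.3484 -0.0065] turn 145.1
```

```bash
python3 -c "
import cv2
im=cv2.imread('pics/top0.png'); cv2.imwrite('pics/crankcrop.png',cv2.resize(im[115:190,215:290],None,fx=8,fy=8,interpolation=cv2.INTER_CUBIC))"
```

```text
(no output)
```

View pics/crankcrop.png

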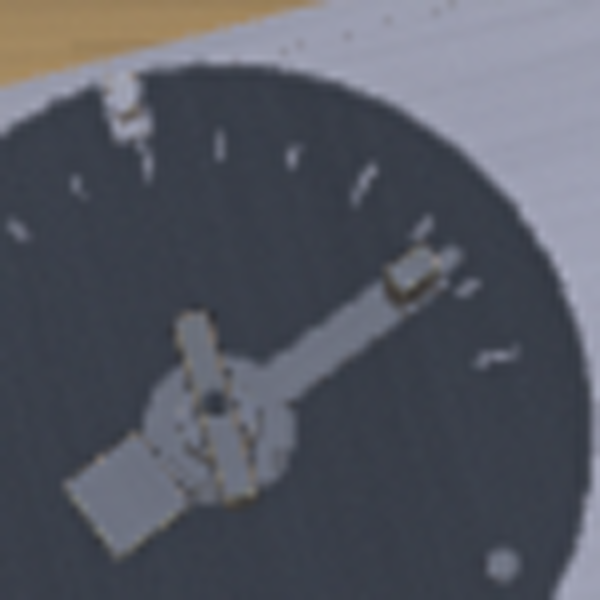

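The close crop confirms the grey crank: its tab is at about (266,148) in the top picture, the nut bar runs from (240,155) to (245,177), and the clip is at (231,127). Now I'll move over the nut.

Call:
{"op": "carry_out", "data": {
  "commands": [
    [[-0.466,-0.348,-0.006],145,0.06],
    [[-0.466,-0.348,-0.006],145,0.06],
    [[-0.466,-0.348,-0.006],145,0.06],
    [[-0.466,-0.348,-0.006],145,0.06],
    [[-0.466,-0.348,-0.006],145,0.06]
  ],
  "grip_force": 50
}}

```text
t: 1.4
ee_pos: [0.356, 0.3063, 0.2163]
ee_rot: [0.553, 0.833, 0.0, 0.0]
wrist_force: [0.8, -0.7, -0.2]
finger_gap: 0.061
```

```bash
python3 -c "
from h import *
plan([.518,.0185,.22],11)"
```

```text
t 1.4 pos [0.356  0.3063 0.2163] th 112.8 gap 0.061 F [ 0.8 -0.7 -0.2] q6 0.13 tilt [ 0.001  0.    -1.   ]
shift [-0.3281  0.0376 -0.0037] turn 101.8
```

Call:
{"op": "carry_out", "data": {
  "commands": [
    [[-0.328,0.038,-0.004],102,0.06],
    [[-0.328,0.038,-0.004],102,0.06],
    [[-0.328,0.038,-0.004],102,0.06],
    [[-0.328,0.038,-0.004],102,0.06],
    [[-0.328,0.038,-0.004],102,0.06]
  ]
}}

```text
t: 1.9
ee_pos: [0.4803, 0.0889, 0.2195]
ee_rot: [0.82, 0.572, 0.001, 0.0]
wrist_force: [1.7, -0.0, 0.4]
finger_gap: 0.0601
```

```bash
python3 -c "
from h import *
plan([.518,.0185,.22],11)"
```

```text
t 1.9 pos [0.4803 0.0889 0.2195] th 69.8 gap 0.0601 F [ 1.7 -0.   0.4] q6 0.36 tilt [ 0.001  0.    -1.   ]
shift [-0.0531  0.0597 -0.0005] turn 58.8
```

Call:
{"op": "carry_out", "data": {
  "commands": [
    [[-0.053,0.06,-0.001],59,0.06],
    [[-0.053,0.06,-0.001],59,0.06],
    [[-0.053,0.06,-0.001],59,0.06],
    [[-0.053,0.06,-0.001],59,0.06],
    [[-0.053,0.06,-0.001],59,0.06]
  ]
}}

```text
t: 2.4
ee_pos: [0.5181, 0.0201, 0.22]
ee_rot: [0.973, 0.232, -0.0, -0.0]
wrist_force: [0.2, -0.3, 0.3]
finger_gap: 0.0597
```

```bash
python3 -c "
from h import *
plan([.518,.0185,.22],11)"
```

```text
t 2.4 pos [0.5181 0.0201 0.22  ] th 26.8 gap 0.0597 F [ 0.2 -0.3  0.3] q6 0.98 tilt [-0.  0. -1.]
shift [-0.0008  0.0014 -0.    ] turn 15.8
```

Call:
{"op": "carry_out", "data": {
  "commands": [
    [[-0.001,0.001,0],16,0.06],
    [[-0.001,0.001,0],16,0.06],
    [[-0.001,0.001,0],16,0.06]
  ]
}}

```text
t: 2.7
ee_pos: [0.5175, 0.0193, 0.2201]
ee_rot: [0.995, 0.098, 0.0, 0.0]
wrist_force: [-0.2, -0.1, 0.3]
finger_gap: 0.0599
```

```bash
python3 -c "
from h import *
plan([.518,.0185,.144],11)
s=manip.read_state()
im=manip.grab_frame('wrist')
bar=np.radians(11);c=np.array([.518,.0185])
d=np.array([np.cos(bar),np.sin(bar)])
P=[[*(c+.03*d),.158],[*(c-.03*d),.158],[*c,.162]]
an=np.radians(15);P.append([*(c+.11*np.array([np.cos(an),np.sin(an)])),.121])
an=np.radians(-55);P.append([*(c+.076*np.array([np.cos(an),np.sin(an)])),.142])
q=w2p('wrist',P,s);print(q.round(0))
cv2.imwrite('pics/w1raw.png',im)
for p in q: cv2.circle(im,tuple(int(v) for v in p),2,(0,0,255),-1)
cv2.imwrite('pics/w1.png',im)
"
```

```text
t 2.7 pos [0.5175 0.0193 0.2201] th 11.2 gap 0.0599 F [-0.2 -0.1  0.3] q6 1.25 tilt [ 0. -0. -1.]
shift [0.0003 0.0008 0.0761] turn 0.2
[[258. 167.]
 [258. 242.]
 [258. 207.]
 [249.  63.]
 [345. 163.]]
```

View pics/w1.png

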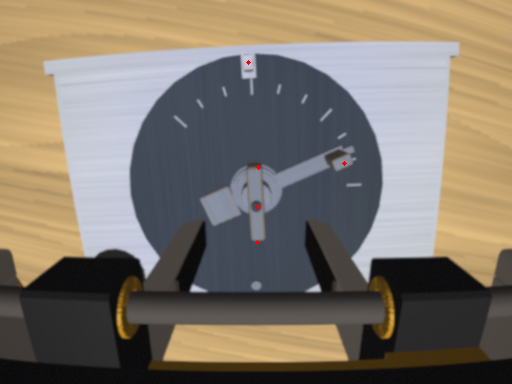

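The wrist picture shows the nut bar from (254,165) to (258,241), within about 2 px of my projection. The clip at (248,63) and the tab at (340,157) also agree. I'll descend onto the nut and close the fingers.

Call:
{"op": "carry_out", "data": {
  "commands": [
    [[0,0,0.04],-2,0.05],
    [[0,0,0.076],-2,0.05],
    [[0,0,0.076],-2,0.03],
    [[0,0,0.076],-2,0.005],
    [[0,0,0.076],-2,0.0]
  ],
  "grip_force": 50
}}

```text
t: 3.25
ee_pos: [0.5192, 0.0191, 0.1463]
ee_rot: [0.993, 0.115, 0.002, 0.0]
wrist_force: [0.3, 0.1, -0.0]
finger_gap: 0.0292
```

Call:
{"op": "carry_out", "data": {
  "commands": [
    [[0,0,0],0,0.0],
    [[0,0,0],0,0.0],
    [[0,0,0],0,0.0]
  ]
}}

```text
t: 3.55
ee_pos: [0.5188, 0.0189, 0.1458]
ee_rot: [0.993, 0.116, 0.002, 0.001]
wrist_force: [0.7, -0.7, 3.2]
finger_gap: 0.0119
```

```bash
python3 -c "
from h import *
plan([.518,.0195,.144],73)"
```

```text
t 3.55 pos [0.5188 0.0189 0.1458] th 13.3 gap 0.0119 F [ 0.7 -0.7  3.2] q6 1.21 tilt [ 0.003 -0.001 -1.   ]
shift [-0.0007 -0.0008  0.0018] turn -59.7
```

Call:
{"op": "carry_out", "data": {
  "commands": [
    [[0,0,0],-6,0.0],
    [[0,0,0],-13,0.0],
    [[0,0,0],-20,0.0],
    [[0,0,0],-27,0.0],
    [[0,0,0],-34,0.0]
  ]
}}

```text
t: 4.05
ee_pos: [0.519, 0.0187, 0.1458]
ee_rot: [0.916, 0.402, 0.001, 0.001]
wrist_force: [-0.3, -1.5, 4.7]
finger_gap: 0.0115
```

Call:
{"op": "carry_out", "data": {
  "commands": [
    [[0,0,0],-7,0.0],
    [[0,0,0],-14,0.0],
    [[0,0,0],-21,0.0],
    [[0,0,0],-28,0.0],
    [[0,0,0],-28,0.0]
  ]
}}

```text
t: 4.55
ee_pos: [0.5191, 0.0187, 0.1458]
ee_rot: [0.792, 0.61, 0.001, 0.002]
wrist_force: [1.2, -3.1, 5.2]
finger_gap: 0.0115
```

```bash
python3 -c "
from h import *
plan([.518,.0195,.144],73); print(manip.read_state()['torque'])"
```

```text
t 4.55 pos [0.5191 0.0187 0.1458] th 75.2 gap 0.0115 F [ 1.2 -3.1  5.2] q6 0.13 tilt [ 0.004 -0.001 -1.   ]
shift [ 0.0005 -0.0013  0.0018] turn 2.2
[-0.29249108 -0.04195395  0.15874586]
```

Call:
{"op": "carry_out", "data": {
  "commands": [
    [[0,0,0],0,0.05],
    [[0,0,0],0,0.05],
    [[0,0,-0.03],0,0.05],
    [[0,0,-0.075],0,0.05],
    [[0,0,-0.075],0,0.05]
  ]
}}

```text
t: 5.05
ee_pos: [0.5212, 0.0192, 0.2249]
ee_rot: [0.793, 0.61, 0.004, 0.004]
wrist_force: [0.3, 0.3, -0.2]
finger_gap: 0.0473
```

```bash
python3 -c "
from h import *
c=np.array([.519,.0187]);an=np.radians(-55.5)
plan([*(c+.076*np.array([np.cos(an),np.sin(an)])),.2],-55.5)
s=manip.read_state()
im=manip.grab_frame('wrist')
cv2.imwrite('pics/w2.png',im)
"
```

```text
t 5.05 pos [0.5212 0.0192 0.2249] th 75.1 gap 0.0473 F [ 0.3  0.3 -0.2] q6 0.13 tilt [ 0.011 -0.001 -1.   ]
shift [-0.0506  0.0554  0.0254] turn 130.6
```

View pics/w2.png

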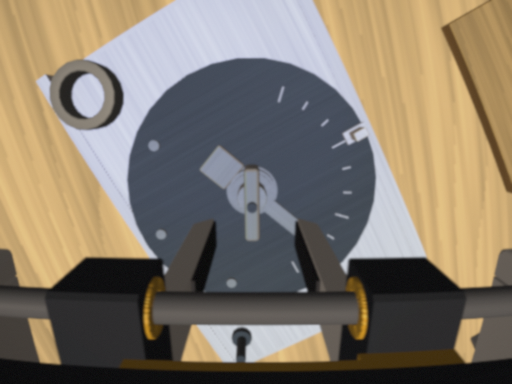

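The nut bar followed the gripper and now runs from (251,167) to (251,240), straight in the tool frame. The crank has stayed put, pointing toward (300,235), and the clip at (355,133) and the tape at (86,95) are untouched. Next I'll go over the tab.

Call:
{"op": "carry_out", "data": {
  "commands": [
    [[-0.051,0.055,0.005],131,0.05],
    [[-0.051,0.055,0.005],131,0.05],
    [[-0.051,0.055,0.005],131,0.05],
    [[-0.051,0.055,0.005],131,0.05],
    [[-0.051,0.055,0.005],131,0.05]
  ]
}}

```text
t: 5.6
ee_pos: [0.5562, -0.0438, 0.2115]
ee_rot: [0.962, 0.274, -0.002, -0.001]
wrist_force: [0.4, -0.5, -0.5]
finger_gap: 0.0496
```

```bash
python3 -c "
from h import *
c=np.array([.519,.0187]);an=np.radians(-55.5)
plan([*(c+.076*np.array([np.cos(an),np.sin(an)])),.22],-55.5)
"
```

```text
t 5.6 pos [ 0.5562 -0.0438  0.2115] th 31.8 gap 0.0496 F [ 0.4 -0.5 -0.5] q6 0.78 tilt [-0.005  0.001 -1.   ]
shift [ 0.0049  0.0031 -0.0085] turn 87.3
```

Call:
{"op": "carry_out", "data": {
  "commands": [
    [[0.005,0.003,-0.007],87,0.05],
    [[0.005,0.003,-0.007],87,0.05],
    [[0.005,0.003,-0.007],87,0.05],
    [[0.005,0.003,-0.007],87,0.05],
    [[0.005,0.003,-0.007],87,0.05]
  ]
}}

```text
t: 6.1
ee_pos: [0.562, -0.0433, 0.2186]
ee_rot: [0.995, -0.097, -0.002, -0.0]
wrist_force: [-0.2, 0.5, -0.3]
finger_gap: 0.0503
```

```bash
python3 -c "
from h import *
c=np.array([.519,.0187]);an=np.radians(-55.5)
plan([*(c+.076*np.array([np.cos(an),np.sin(an)])),.22],-55.5)
"
```

```text
t 6.1 pos [ 0.562  -0.0433  0.2186] th -11.1 gap 0.0503 F [-0.2  0.5 -0.3] q6 1.53 tilt [-0.004  0.001 -1.   ]
shift [ 0.0002  0.0006 -0.0014] turn 44.4
```

Call:
{"op": "carry_out", "data": {
  "commands": [
    [[0,0,0],44,0.05],
    [[0,0,0],44,0.05],
    [[0,0,0],44,0.05],
    [[0,0,0],44,0.05],
    [[0,0,0],44,0.05]
  ]
}}

```text
t: 6.6
ee_pos: [0.562, -0.0433, 0.2186]
ee_rot: [0.891, -0.455, -0.002, 0.0]
wrist_force: [0.4, -0.1, -0.7]
finger_gap: 0.0497
```

Call:
{"op": "carry_out", "data": {
  "commands": [
    [[0,0,0],1,0.05]
  ]
}}

```text
t: 6.7
ee_pos: [0.5621, -0.0434, 0.2189]
ee_rot: [0.888, -0.46, -0.002, 0.0]
wrist_force: [-0.1, -0.4, 0.7]
finger_gap: 0.05
```

```bash
python3 -c "
from h import *
c=np.array([.519,.0187]);an=np.radians(-55.5)
plan([*(c+.076*np.array([np.cos(an),np.sin(an)])),.13],-55.5)
s=manip.read_state()
im=manip.grab_frame('wrist')
u=lambda r,a,z:[*(c+r*np.array([np.cos(np.radians(a)),np.sin(np.radians(a))])),z]
cv2.imwrite('pics/w3raw.png',im)
q=w2p('wrist',[u(76,-55.5,.142) if 0 else u(.084,-55.5,.142),u(.068,-55.5,.142),u(.11,15,.121),u(.095,-55.5,.111)],s);print(q)
for p in q: cv2.circle(im,tuple(int(v) for v in p),2,(0,0,255),-1)
cv2.imwrite('pics/w3.png',im)
im=manip.grab_frame('top')
cv2.imwrite('pics/t3.png',cv2.resize(im[90:250,150:350],None,fx=4,fy=3.75,interpolation=cv2.INTER_CUBIC))
"
```

```text
t 6.7 pos [ 0.5621 -0.0434  0.2189] th -54.8 gap 0.05 F [-0.1 -0.4  0.7] q6 2.3 tilt [-0.004  0.001 -1.   ]
shift [0.0007 0.0001 0.0888] turn 0.7
[[255.36689348 189.61259459]
 [255.10473967 208.55663035]
 [141.72649168 232.71519103]
 [255.42319458 169.31571103]]
```

View pics/w3.png

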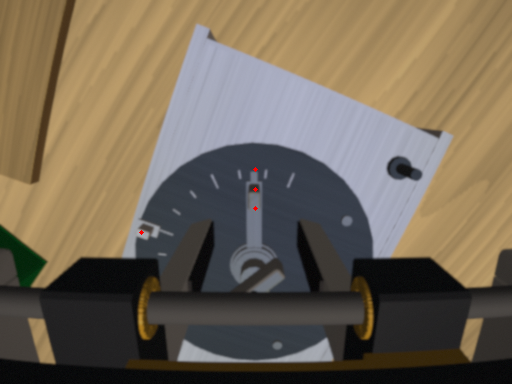

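The tab is centred between the fingers, with its outer face at (254,187) and the arm along x≈254, lying along tool x. The clip is at (148,231). I'll descend and grip lightly.

Call:
{"op": "carry_out", "data": {
  "commands": [
    [[0,0,0.045],1,0.05],
    [[0.0005,0,0.089],1,0.05],
    [[0.0005,0,0.089],1,0.03],
    [[0.0005,0,0.089],1,0.006],
    [[0.0005,0,0.089],1,0.006]
  ],
  "grip_force": 10
}}

```text
t: 7.3
ee_pos: [0.5656, -0.0447, 0.1345]
ee_rot: [0.884, -0.467, 0.002, -0.001]
wrist_force: [0.3, 0.2, 1.0]
finger_gap: 0.0293
```

Call:
{"op": "carry_out", "data": {
  "commands": [
    [[0,0,0],0,0.006],
    [[0,0,0],0,0.006],
    [[0,0,0],0,0.006]
  ]
}}

```text
t: 7.6
ee_pos: [0.5647, -0.0449, 0.1337]
ee_rot: [0.884, -0.467, 0.002, 0.0]
wrist_force: [-0.4, -0.4, 2.7]
finger_gap: 0.0097
```

```bash
python3 -c "
from h import *
c=np.array([.519,.0187])
plan([*c,.13],-55.5)
s=manip.read_state();d=s['ee_pos'][:2]-c;print(np.hypot(*d),np.degrees(np.arctan2(d[1],d[0])))
# arc in tool axes: centre at -r on tool x, arm CCW by a => tool turn -a
r=.076
for a in range(8,73,8): print(a,(r*(np.cos(np.radians(a))-1)).round(4),(-r*np.sin(np.radians(a))).round(4))
"
```

```text
t 7.6 pos [ 0.5647 -0.0449  0.1337] th -55.7 gap 0.0097 F [-0.4 -0.4  2.7] q6 2.31 tilt [ 0.003 -0.002 -1.   ]
shift [-0.0783  0.0019  0.0035] turn -0.2
0.07831170920267745 -54.28023550762018
8 -0.0007 -0.0106
16 -0.0029 -0.0209
24 -0.0066 -0.0309
32 -0.0115 -0.0403
40 -0.0178 -0.0489
48 -0.0251 -0.0565
56 -0.0335 -0.063
64 -0.0427 -0.0683
72 -0.0525 -0.0723
```

Call:
{"op": "carry_out", "data": {
  "commands": [
    [[-0.0007,-0.0106,0],-8,0.006],
    [[-0.003,-0.021,0],-16,0.006],
    [[-0.0066,-0.031,0],-24,0.006],
    [[-0.0115,-0.0404,0],-32,0.006],
    [[-0.0179,-0.0491,0],-40,0.006]
  ]
}}

```text
t: 8.1
ee_pos: [0.5957, -0.0026, 0.1335]
ee_rot: [0.991, -0.134, 0.002, 0.001]
wrist_force: [0.6, -1.7, 1.9]
finger_gap: 0.0097
```

```bash
python3 -c "
from h import *
c=np.array([.519,.0187])
plan([*c,.13],15)
s=manip.read_state();d=s['ee_pos'][:2]-c;print(np.hypot(*d),np.degrees(np.arctan2(d[1],d[0])))
"
```

```text
t 8.1 pos [ 0.5957 -0.0026  0.1335] th -15.4 gap 0.0097 F [ 0.6 -1.7  1.9] q6 1.69 tilt [ 0.003 -0.002 -1.   ]
shift [-0.0796 -0.0002  0.0033] turn -30.4
0.07961017191519998 -15.495108269543556
```

Call:
{"op": "carry_out", "data": {
  "commands": [
    [[-0.0007,-0.0106,0],-8,0.006],
    [[-0.003,-0.021,0],-16,0.006],
    [[-0.0063,-0.0303,0],-23.5,0.006],
    [[-0.0102,-0.0385,0],-30.5,0.006],
    [[-0.0102,-0.0385,0],-30.5,0.006]
  ]
}}

```text
t: 8.6
ee_pos: [0.5962, 0.0388, 0.1336]
ee_rot: [0.992, 0.129, 0.002, 0.0]
wrist_force: [1.5, 1.1, 3.3]
finger_gap: 0.0099
```

```bash
python3 -c "
from h import *
c=np.array([.519,.0187])
plan([*c,.13],15)
s=manip.read_state();d=s['ee_pos'][:2]-c;print(np.hypot(*d),np.degrees(np.arctan2(d[1],d[0])))
im=manip.grab_frame('wrist')
cv2.imwrite('pics/w4.png',im)
"
```

```text
t 8.6 pos [0.5962 0.0388 0.1336] th 14.9 gap 0.0099 F [1.5 1.1 3.3] q6 1.23 tilt [ 0.004  0.    -1.   ]
shift [-0.0798 -0.0003  0.0033] turn -0.1
0.07974007664107326 14.634512885268027
```

View pics/w4.png

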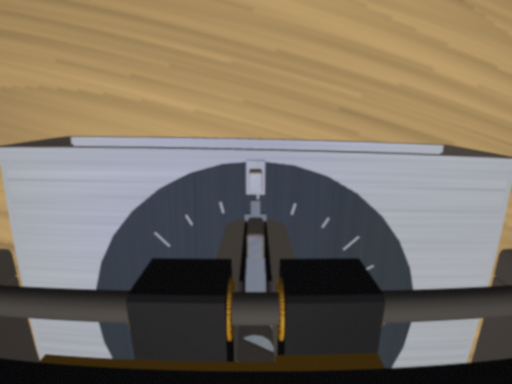

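The clip at (256,177) and the arm tip at (256,210) line up with the tool axis, so the crank is aligned. I'll release and raise.

Call:
{"op": "carry_out", "data": {
  "commands": [
    [[0,0,0],0,0.006],
    [[0,0,0],0,0.006],
    [[0,0,0],0,0.04],
    [[0,0,0],0,0.04],
    [[0,0,-0.04],0,0.04]
  ]
}}

```text
t: 9.15
ee_pos: [0.5884, 0.0378, 0.1646]
ee_rot: [0.992, 0.128, -0.009, -0.001]
wrist_force: [-0.7, 0.4, -0.0]
finger_gap: 0.0306
```

Call:
{"op": "carry_out", "data": {
  "commands": [
    [[0,0,-0.05],0,0.05],
    [[0,0,-0.05],0,0.05]
  ]
}}

```text
t: 9.35
ee_pos: [0.5989, 0.0371, 0.2295]
ee_rot: [0.992, 0.128, 0.006, 0.002]
wrist_force: [1.7, -0.4, 1.4]
finger_gap: 0.0463
```

```bash
python3 -c "
from h import *
c=np.array([.5185,.019])
plan([*c,.22],75)
s=manip.read_state()
im=manip.grab_frame('wrist')
cv2.imwrite('pics/w5.png',im)
"
```

```text
t 9.35 pos [0.5989 0.0371 0.2295] th 14.7 gap 0.0463 F [ 1.7 -0.4  1.4] q6 1.23 tilt [ 0.012 -0.002 -1.   ]
shift [-0.0824 -0.003   0.0085] turn -60.3
```

View pics/w5.png

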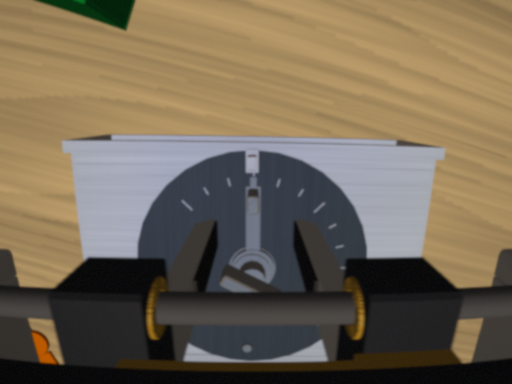

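The crank still points at the clip: arm, tab (253,195) and clip (252,160) are in one line. Now back to the nut.

Call:
{"op": "carry_out", "data": {
  "commands": [
    [[-0.04,-0.003,0.005],-8.5,0.05],
    [[-0.081,-0.003,0.008],-17,0.05],
    [[-0.081,-0.003,0.008],-25.5,0.05],
    [[-0.081,-0.003,0.008],-34,0.05],
    [[-0.081,-0.003,0.008],-42.5,0.05]
  ]
}}

```text
t: 9.9
ee_pos: [0.5134, 0.02, 0.2116]
ee_rot: [0.876, 0.482, -0.002, -0.001]
wrist_force: [0.6, 0.4, -0.1]
finger_gap: 0.0497
```

Call:
{"op": "carry_out", "data": {
  "commands": [
    [[0,0,0],-9,0.05],
    [[0,0,0],-18,0.05],
    [[0,0,0],-18,0.05],
    [[0,0,0],-18,0.05]
  ]
}}

```text
t: 10.3
ee_pos: [0.5146, 0.0201, 0.2125]
ee_rot: [0.793, 0.61, -0.001, -0.001]
wrist_force: [0.4, -0.3, 0.3]
finger_gap: 0.05
```

```bash
python3 -c "
from h import *
c=np.array([.5188,.0188])
plan([*c,.144],75)
s=manip.read_state()
im=manip.grab_frame('wrist')
cv2.imwrite('pics/w6.png',im)
"
```

```text
t 10.3 pos [0.5146 0.0201 0.2125] th 75.1 gap 0.05 F [ 0.4 -0.3  0.3] q6 0.13 tilt [-0.003  0.    -1.   ]
shift [-0.0001  0.0046  0.0685] turn 0.1
```

View pics/w6.png

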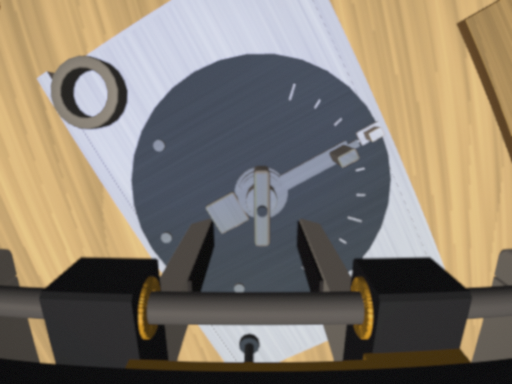

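The bar stands at x≈262 from (261,168) to (262,245), still vertical in the picture. The crank with its tab at (345,155) points at the clip at (371,133), and the tape hasn't moved. I'll descend with a 4.6 mm sideways correction and grip.

Call:
{"op": "carry_out", "data": {
  "commands": [
    [[0,0.0046,0.0],0,0.05],
    [[0,0.0046,0.035],0,0.05],
    [[0,0.0046,0.068],0,0.05],
    [[0,0.0046,0.068],0,0.02],
    [[0,0.0046,0.068],0,0.0]
  ],
  "grip_force": 50
}}

```text
t: 10.85
ee_pos: [0.5201, 0.019, 0.1459]
ee_rot: [0.792, 0.61, -0.0, -0.0]
wrist_force: [0.0, 0.4, 0.5]
finger_gap: 0.0376
```

Call:
{"op": "carry_out", "data": {
  "commands": [
    [[0,0,0],0,0.0],
    [[0,0,0],0,0.0],
    [[0,0,0],0,0.0]
  ]
}}

```text
t: 11.15
ee_pos: [0.5201, 0.0193, 0.1476]
ee_rot: [0.792, 0.611, -0.0, -0.0]
wrist_force: [-7.4, 1.8, 5.7]
finger_gap: 0.0138
```

```bash
python3 -c "
from h import *
plan([.519,.0188,.146],13); print(manip.read_state()['torque'])"
```

```text
t 11.15 pos [0.5201 0.0193 0.1476] th 75.3 gap 0.0138 F [-7.4  1.8  5.7] q6 0.13 tilt [-0.  0. -1.]
shift [-0.0007 -0.0009  0.0016] turn 62.3
[0.32691496 1.40932899 0.04223371]
```

Call:
{"op": "carry_out", "data": {
  "commands": [
    [[0,-0.001,0],0,0.0],
    [[0,-0.001,0],6,0.0],
    [[0,-0.001,0],13,0.0],
    [[0,-0.001,0],20,0.0],
    [[0,-0.001,0],27,0.0]
  ]
}}

```text
t: 11.65
ee_pos: [0.5195, 0.0193, 0.1475]
ee_rot: [0.913, 0.407, 0.0, 0.0]
wrist_force: [-2.7, 1.9, 5.1]
finger_gap: 0.0117
```

```bash
python3 -c "
from h import *
plan([.519,.0188,.146],13); print(manip.read_state()['torque'])"
```

```text
t 11.65 pos [0.5195 0.0193 0.1475] th 48.0 gap 0.0117 F [-2.7  1.9  5.1] q6 0.6 tilt [ 0.001 -0.    -1.   ]
shift [-0.0007 -0.      0.0015] turn 35.0
[0.02339584 0.72122586 0.21231781]
```

Call:
{"op": "carry_out", "data": {
  "commands": [
    [[0,0,0],7,0.0],
    [[0,0,0],14,0.0],
    [[0,0,0],21,0.0],
    [[0,0,0],28,0.0],
    [[0,0,0],33,0.0]
  ]
}}

```text
t: 12.15
ee_pos: [0.5196, 0.0191, 0.1475]
ee_rot: [0.991, 0.132, 0.001, 0.0]
wrist_force: [-2.7, -0.3, 4.2]
finger_gap: 0.0116
```

```bash
python3 -c "
from h import *
plan([.519,.0188,.146],13); print(manip.read_state()['torque'])"
```

```text
t 12.15 pos [0.5196 0.0191 0.1475] th 15.1 gap 0.0116 F [-2.7 -0.3  4.2] q6 1.18 tilt [ 0.001 -0.001 -1.   ]
shift [-0.0007  0.0001  0.0015] turn 2.1
[0.09240926 0.60507809 0.43386817]
```

Call:
{"op": "carry_out", "data": {
  "commands": [
    [[0,0,0],1.5,0.0],
    [[0,0,0],2.5,0.0],
    [[0,0,0],2.5,0.0]
  ]
}}

```text
t: 12.45
ee_pos: [0.5196, 0.0191, 0.1474]
ee_rot: [0.994, 0.112, 0.001, 0.0]
wrist_force: [-3.2, -0.8, 6.1]
finger_gap: 0.0117
```

```bash
python3 -c "
from h import *
plan([.519,.0188,.146],13); print(manip.read_state()['torque'])"
```

```text
t 12.45 pos [0.5196 0.0191 0.1474] th 12.9 gap 0.0117 F [-3.2 -0.8  6.1] q6 1.22 tilt [ 0.001 -0.001 -1.   ]
shift [-0.0007  0.0002  0.0014] turn -0.1
[-0.00495389  0.73449638  0.40446827]
```

Call:
{"op": "carry_out", "data": {
  "commands": [
    [[0,0,0],0,0.05],
    [[0,0,0],0,0.05],
    [[0,0,-0.03],0,0.05],
    [[0,0,-0.075],0,0.05],
    [[0,0,-0.075],0,0.05]
  ]
}}

```text
t: 12.95
ee_pos: [0.5239, 0.0187, 0.2277]
ee_rot: [0.994, 0.111, 0.007, 0.002]
wrist_force: [1.7, 0.3, 0.3]
finger_gap: 0.0479
```

Call:
{"op": "carry_out", "data": {
  "commands": [
    [[0,0,0],0,0.05],
    [[0,0,0],0,0.05]
  ]
}}

```text
t: 13.15
ee_pos: [0.5185, 0.0194, 0.2198]
ee_rot: [0.994, 0.111, -0.001, -0.0]
wrist_force: [0.1, -0.6, -0.9]
finger_gap: 0.0498
```

```bash
python3 -c "
from h import *
plan([.519,.0188,.146],13)
im=manip.grab_frame('wrist')
cv2.imwrite('pics/w7.png',im)
a=cv2.imread('pics/w1raw.png')
cv2.imwrite('pics/cmp.png',np.hstack([cv2.resize(i[40:260,150:400],None,fx=1.6,fy=2.4*2/3,interpolation=cv2.INTER_CUBIC) for i in (a,im)])[:600,:800])
"
```

```text
t 13.15 pos [0.5185 0.0194 0.2198] th 12.8 gap 0.0498 F [ 0.1 -0.6 -0.9] q6 1.22 tilt [-0.002  0.    -1.   ]
shift [0.0005 0.0007 0.0738] turn -0.2
```

View pics/cmp.png

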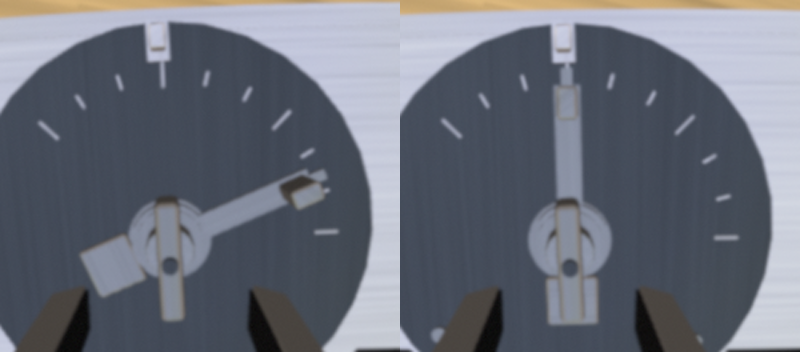

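View pics/w7.png

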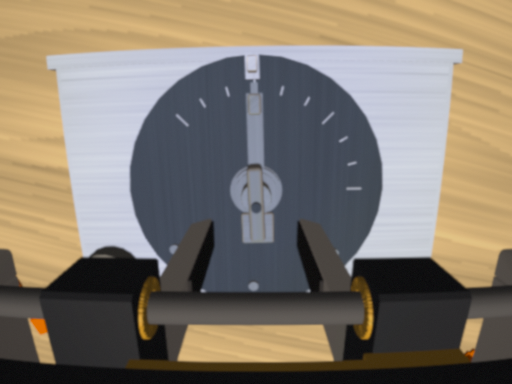

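The side-by-side crops show the nut bar back at its starting angle to within about 1°. Arm, tab (255,103) and clip (252,66) are in line within about 2°. The gripper is clear of everything, so I'll hand in.

```bash
python3 -c "
from h import *
im=manip.grab_frame('top'); cv2.imwrite('pics/t8.png',im)
print(manip.recognise('top','tape_roll')[:1])
print(manip.read_state()['t'],manip.job_done())
"
```

```text
[{'bbox': [237.1, 163.5, 248.5, 179.6], 'score': 0.28}]
the job is handed in; nothing more can be done
13.3 None
```

I loosened the jam nut about 62°, swung the grey crank about 70° to the marker clip, and turned the nut back to where it started. I then let go, backed off and handed the job in at about 13.3 s; no verdict is reported.

- **Crank and clip:** in the last wrist pictures the arm, tab and clip lie in one line within about 2° (the limit is 0.12 rad, about 7°). The clip had not visibly moved.
- **Nut:** the bar is back within about 1° of its starting angle, and the twist on the gripper rose to about 0.4 N m at the end. I take that as the nut at its stop. I had no direct reading of the nut's angle.
- **Clearance:** at hand-in the gripper was open above the nut, with its fingertips about 50 mm over the spindle end.
- **Tape roll:** the final network check failed. It returned only a low-score box (0.28) on the nut, probably because the arm hid the roll. In the wrist picture taken just before re-tightening, the roll was where it started, and no move afterwards came near it.

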